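# Switch on scale and label printer, hold the print key

## Task

Print a label for the boxed cake: switch on the scale at its rocker, then switch on the label printer at its rocker, in each case by pressing the raised far end of the rocker (away from the robot) fully down, and then press the scale's long bar key right down and finish while still holding it down with the fingers. Press no other key or button, and leave the cake box and everything else on the counter where it stands: nothing is picked up or shifted.

Things in the scene. Friction and masses are not known exactly. Their poses are not given: they have to be found in the camera images.
- scale: White counter scale, fixed, 370 mm deep, 300 wide. Origin on the counter, mid-width, 100 mm behind its front edge; x to its back (away from the robot), y to its left, z up. On the black deck in front, 70 mm up: rocker (y 0.105), long bar key (y 0.008), small square key (y -0.100), left to right. Behind, at x 0.05 to 0.27, a steel pan, top 85 mm up, holds the cake box.
- scale_rocker_far (a point): Far end of the scale's power rocker, a white paddle in a black frame 64 mm long (along scale x), 30 wide, that see-saws about its middle. The point lies on its top face, 26 mm beyond the pivot, at a small inlaid bar that marks this end, and moves with it. Pivot at (-0.035, 0.105, 0.082) in the scale's frame; the top face is 4 mm above the pivot.
- scale_rocker (a joint): Scale power rocker, rad: 0 = off (near end down, far end up 0.16 rad), 0.32 = on (far end down 0.16 rad). It moves against friction (about 2.5 N at the far point, 6 N at 10 mm from the pivot) between two stops and stays where it is left; push the far end down to its stop.
- bar_key_top (a point): Centre of the top face of the scale's long bar key, 80 mm long (along scale y), 26 wide, top 12 mm above the deck when free, at (-0.030, 0.008, 0.082) in the scale's frame.
- bar_key (a joint): Travel of the long bar key, m: 0 = free, 0.006 = right down. A spring returns it; it takes about 1.5 N to start and 5 N to hold right down.
- square_key_top (a point): Centre of the top of the scale's small square key, 26 x 26 mm, at the right end of the deck; not to be pressed.
- square_key (a joint): Travel of the square key, m: 0 = free, 0.006 = down.
- printer: White label printer, fixed, 210 mm deep, 180 wide, flat top 120 mm up; left or right of the scale. Origin on the counter, mid-width, 90 mm behind its front; x to its back (away from the robot), y to its left, z up. On top in front: the rocker (y 0.042) and a small round button (y -0.052, to the right); a roll of labels stands behind them.
- printer_rocker_far (a point): Far end of the printer's power rocker, the same kind of paddle as the scale's, 64 x 30 mm. The point lies on its top face, 26 mm beyond the pivot, at a small inlaid bar that marks this end, and moves with it. Pivot at (-0.030, 0.042, 0.132) in the printer's frame; the top face is 4 mm above the pivot.
- printer_rocker (a joint): Printer power rocker, rad: 0 = off, 0.32 = on; it works just as the scale's.
- feed_button_top (a point): Centre of the top of the printer's small round button, 22 mm across, 12 mm high; not to be pressed.
- feed_button (a joint): Travel of the round button, m: 0 = free, 0.006 = down.
- cake_box: Boxed cake, cardboard, 150 x 150 x 67 mm, loose on the scale's pan; origin under its centre.
- bell: Brass call bell, 64 mm across, 50 mm high, loose on the counter to the printer's left; origin under its centre.
- cup: White cup, 68 mm across, 75 mm high, loose on the counter to the printer's right; origin under its centre.
- label_roll: Roll of labels, 60 mm across, 50 mm high, standing loose on the rear of the printer's top, about 100 mm behind the rocker's middle; origin under its centre.
- cake_server: Cake server with a wooden handle, 200 mm long, lying loose on the counter in front of the scale; origin under its middle.
- jam_jar: Jam jar, 68 mm across, 90 mm high, loose on the counter straight in front of the robot, short of the scale and printer; origin under its centre.

How it is judged:
On the way, in this order (a step that is already met when the one before it is completed fails the run):
1. the scale's rocker is on (value of joint scale_rocker above 0.23 rad), for 0.1 s.
2. the printer's rocker is on (value of joint printer_rocker above 0.23 rad), for 0.1 s.
3. the bar key is pressed down (value of joint bar_key above 0.0045 m), for 0.2 s.
At the end, for the whole second after the job is handed in: Both rockers are on (joint above 0.23 rad of 0.32), and the fingers hold the bar key down by more than 4.5 mm of its 6 mm, with more than 1.5 N; the square key and the round button are up (less than 3 mm), and every loose thing is within 20 mm of where it stood (value of joint each of scale_rocker, printer_rocker above 0.23 rad and value of joint bar_key above 0.0045 m and contact force between the fingers and bar_key above 1.5 N and value of joint each of square_key, feed_button below 0.003 m and distance of each of cake_box, bell, cup, label_roll, cake_server, jam_jar from where it was at the start of the episode below 0.02 m); the arm keeps its last pose, push and grip.
It fails at once if the printer is switched on before the scale (value of joint printer_rocker above 0.2 rad and value of joint scale_rocker below 0.16 rad).
It fails at once if the bar key is pressed before both scale and printer are on (value of joint bar_key above 0.003 m and value of joint any of scale_rocker, printer_rocker below 0.16 rad).
It fails at once if the scale's square key or the printer's round button is pressed (value of joint any of square_key, feed_button above 0.003 m).
It fails at once if a loose thing is lifted, or shifted by more than 20 mm (distance of any of cake_box, bell, cup, label_roll, cake_server, jam_jar from where it was at the start of the episode above 0.02 m).
It also fails if it takes over 48 s, if anything falls off the work surface, if the arm or the gripper's body presses on something with over 40 N, if the wrist force passes 120 N, or if a joint passes its speed limit or range.

## Robot

A 6-joint arm with a two-finger parallel gripper is mounted at the origin on the work surface. World frame = base frame: x ahead of the robot, y to its left, z up, the work surface at z = 0. Lengths are in m, angles in rad, forces in N, time in s.
With the tool pointing down it reaches from about 0.325 to 0.85 m from the base axis. Payload 15.5 kg.
Tool frame: the origin (TCP) lies on the centre line of the jaws, within the pads' length; the fingertips stand 17 mm ahead of it and the grasp point (between the pads) lies 2 mm behind it; z points along the fingers, y is the line along which they close (so a half turn about z gives the same grasp; the last joint's range is limited). The gripper opens to 91 mm and grips with 3 to 60 N. Pads are 32 mm wide; open, the fingers measure 118 mm over their backs; the gripper's body (76 mm by 178 mm) begins 60 mm behind the grasp point.
Start: joints at [-1.327, 0.494, 1.345, -0, 1.302, -0.096], TCP at [0.208, -0.589, 0.231] pointing down, gripper open.
Joint ranges: [-2.91, 2.91], [-0.82, 2.16], [0.22, 2.67], [-1.22, 4.37], [0.12, 2.79], [-3.08, 3.08]. Speed limits (rad/s): [1.89, 1.89, 2.57, 3.01, 3.01, 3.01].

## Interface

Orientations are given as a unit quaternion [w, x, y, z].
In Python, from workcell import arm gives the robot as it stands.
- The arm moves only by the tool apply_moves, never from a script. Its argument "deltas" is a list of rows, each an object of numbers: "dx", "dy", "dz": the shift along the tool's x, y, z in m; "rx", "ry", "rz": the turn, a rotation vector about the tool's x, y, z in rad; "hand": the opening, from 0 (shut) to 1 (fully open). A call has 1 to 8 rows; each row shifts and turns the commanded pose from where the row before left it, along the tool's axes as they then stand; what a row does not reach is not made up. A row lasts 1/10 s, in which the tool goes at most 50 mm and 8.59 degrees, less where a joint would pass 70% of its speed; a pose out of reach is approached as far as the arm can. A call is refused whole if a number of a shift passes 0.05 or a number of a turn 0.15, either way. A call with a gripper value outside its range is refused whole. The fingers move at their own pace and stop on an object; the grip force is fixed at half the most. Time passes only in rows, so rows that do not move let the fingers close. It gives the time, the measured TCP pose, the force, the opening and the grip force at its end, in the units of the state.
- arm.get_state(): the state, without advancing time (a new reading comes with each control period).
- arm.grab_frame(name): name is "scene" or "top"; returns the picture (384x512x3 uint8, red, green, blue); there is no depth.
- arm.calibration(name): a dict with "mtx" (3x3 intrinsics, pixels), "world_from_camera" (4x4, takes a point from camera to world coordinates). Camera axes: x right, y down, z forward; pixel columns grow to the right and rows downward; lengths in m; the calibration is good to about 2 mm. A picture is of the moment at which its call begins. calibration takes no time and is no camera call.
- arm.finish_job(): hands the job in; it is judged then, once.
Trained networks look in the newest picture that a camera, given by its name, has taken for a name from the list of things; names that differ only in an ending like _2 or _b are one class to them, and where a whole thing is asked for, a point or a joint stands for the part that bears it (a point fixed in the world has none). Each returns a list of dicts, best first, with "confidence" (0 to 1); they miss things now and then, are a little off and sometimes report something else, mostly with a low value. They report only what shows in the picture. A call takes as long as a camera call.
- arm.look_for(camera, label): "point" ([x, y, z] in m, in world coordinates, good to about 4 mm: the middle of the surface that is visible of it).
- arm.pinpoint(camera, label): "point" ([x, y, z] in m, in world coordinates, good to about 4 mm: a listed point, or the origin of a listed thing).
The state is a dict: "time_s": time; "joint_pos": joint angles; "qvel": joint speeds; "tau": joint torques, N m; "tcp_pos": TCP position; "tcp_rot": TCP orientation; "force": force on the tool from outside, world axes, zero at the start; "moment": the same for the moment, N m; "grip_width": finger opening in m; "gripper_force": force on a finger pad.
Only numpy, scipy, OpenCV 4.12 (cv2) and the standard library are available. Lean on these libraries where they do the work, as an engineer would, in place of code of your own. Each camera call takes 0.05 s, during which the arm holds its last target. There are 200 camera calls.

## Working session

There is one attempt and no reset: what is moved stays moved. The work goes in short steps, Python scripts to look and compute and a tool call to move; the robot and the scene stay as the last step left them, time stands still between calls to the robot, and variables do not carry over. Pictures are saved under pics/ and viewed, at most 10 in all, crops included, and the job is handed in when it is done.

Besides the shell and the picture viewer there is one more tool, called after "Request:" as a command line: name --argument value ..., lists and objects as JSON in quotes. apply_moves: Moves the arm, as the interface text tells. Its arguments: {"type":"object","properties":{"deltas":{"type":"array"}},"required":["deltas"]}

```bash
mkdir -p pics; cat > m.py <<'E'
from workcell import arm
import numpy as np, cv2
np.set_printoptions(precision=4,suppress=True)
def best(c,l,f='pinpoint'):
    r=getattr(arm,f)(c,l)
    return (np.array(r[0]['point']),round(r[0]['confidence'],2)) if r else None
E
python3 - <<'E'
from m import *
for c in ('scene','top'):
    cv2.imwrite(f'pics/{c}0.png',arm.grab_frame(c)[:,:,::-1])
    for l in ['scale','scale_rocker_far','bar_key_top','square_key_top','printer','printer_rocker_far','feed_button_top','cake_box','label_roll','jam_jar','cup','bell','cake_server']:
        print(c,l,best(c,l))
s=arm.get_state();print(s)
E
```

```text
scene scale (array([ 0.5675, -0.2305, -0.0023]), 0.63)
scene scale_rocker_far (array([ 0.5603, -0.1256,  0.0856]), 0.61)
scene bar_key_top (array([ 0.5403, -0.2186,  0.0802]), 0.64)
scene square_key_top (array([ 0.5351, -0.3291,  0.0836]), 0.38)
scene printer (array([0.5318, 0.2352, 0.0002]), 0.67)
scene printer_rocker_far (array([0.5283, 0.2797, 0.139 ]), 0.75)
scene feed_button_top (array([0.5042, 0.1846, 0.131 ]), 0.58)
scene cake_box (array([ 0.7241, -0.2087,  0.0851]), 0.65)
scene label_roll (array([0.6055, 0.2632, 0.1216]), 0.76)
scene jam_jar (array([ 0.7273, -0.2039,  0.0851]), 0.73)
scene cup (array([ 0.5456,  0.1038, -0.0009]), 0.79)
scene bell (array([0.5139, 0.3718, 0.0005]), 0.92)
scene cake_server (array([ 0.4059, -0.2366,  0.0003]), 0.67)
top scale (array([ 0.5702, -0.2287, -0.0023]), 0.64)
top scale_rocker_far (array([ 0.4098, -0.2335,  0.0012]), 0.57)
top bar_key_top (array([ 0.5368, -0.2155,  0.0823]), 0.58)
top square_key_top (array([ 0.5434, -0.3288,  0.0803]), 0.65)
top printer (array([0.5327, 0.238 , 0.0005]), 0.58)
top printer_rocker_far (array([0.5299, 0.277 ,
[... 186 characters left out ...]

top jam_jar (array([0.3952, 0.0128, 0.0048]), 0.76)
top cup (array([0.5418, 0.1058, 0.0007]), 0.91)
top bell (array([ 0.5069,  0.3669, -0.001 ]), 0.7)
top cake_server (array([ 0.4068, -0.2359,  0.0019]), 0.83)
{'time_s': 1.4, 'joint_pos': array([-1.3265,  0.4936,  1.3455, -0.    ,  1.3025, -0.0955]), 'qvel': array([ 0.0013, -0.0012, -0.0019, -0.0012,  0.0002,  0.0004]), 'tau': array([ -0.0005, -87.8691, -38.2257,   0.0708,   0.0441,  -0.0001]), 'tcp_pos': array([ 0.2083, -0.5893,  0.2309]), 'tcp_rot': array([ 0.    ,  0.9856,  0.1691, -0.    ]), 'force': array([-0.0154,  1.25  ,  0.0212]), 'moment': array([-0.0131,  0.0376, -0.0012]), 'gripper_force': 0.0, 'grip_width': 0.09077735937012005}
```

View pics/scene0.png

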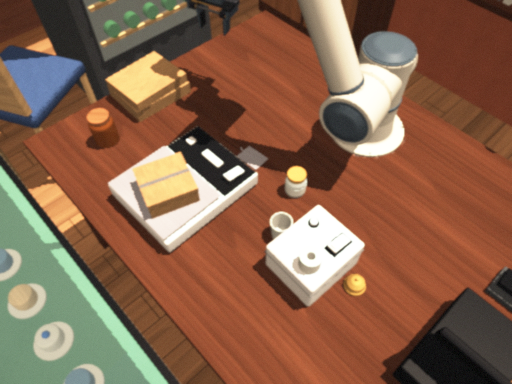

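View pics/top0.png

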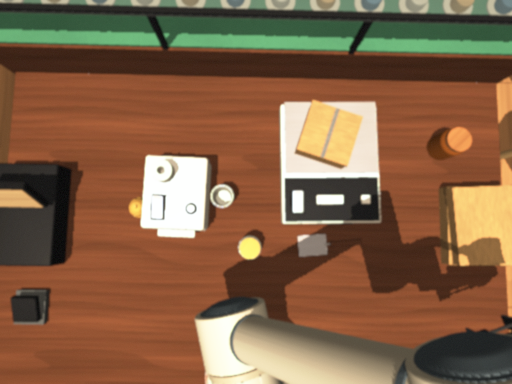

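The camera views show the scale at right (deck around px 330,200 in top) and the printer at left (rocker around px 157,207). Both have yaw close to 0, and the picture agrees with the network points. I'll close the fingers, align the tool with the world axes and approach the scale rocker.

Request:
apply_moves --deltas '[{"rz": 0.113,"hand": 0},{"rz": 0.113,"hand": 0},{"rz": 0.113,"hand": 0},{"dx": 0.035,"dy": -0.03,"hand": 0},{"dx": 0.035,"dy": -0.03,"hand": 0},{"dx": 0.035,"dy": -0.03,"hand": 0},{"dx": 0.035,"dy": -0.03,"hand": 0},{"dx": 0.035,"dy": -0.03,"hand": 0}]'

```text
invalid input
```

Request:
apply_moves --deltas '[{"dx": 0.03,"dy": -0.04,"hand": 0},{"dx": 0.03,"dy": -0.04,"hand": 0},{"dx": 0.03,"dy": -0.04,"hand": 0},{"dx": 0.03,"dy": -0.04,"hand": 0},{"dx": 0.03,"dy": -0.04,"hand": 0},{"dx": 0.03,"dy": -0.04,"hand": 0},{"dy": -0.04,"hand": 0},{"hand": 0}]'

```text
invalid input
```

```bash
python3 - <<'E'
from m import *
cv2.imwrite('pics/s1.png',cv2.resize(arm.grab_frame('scene')[110:270,110:370,::-1],None,fx=3,fy=3))
# printed: where the model points fall in the top image, for a check
T=arm.calibration('top');W=np.linalg.inv(T['world_from_camera'])
im=arm.grab_frame('top')[:,:,::-1].copy()
# draw model points
for p in [(.560,-.124,.09),(.534,-.124,.086),(.539,-.221,.082),(.539,-.329,.082),(.528,.2785,.14),(.502,.2785,.136),(.503,.1845,.132)]:
    q=T['mtx']@(W[:3,:3]@p+W[:3,3]);q=q/q[2];print(p,q[:2])
    cv2.circle(im,(int(q[0]+.5),int(q[1]+.5)),0,(0,0,255),-1)
cv2.imwrite('pics/t1.png',cv2.resize(im[130:250,120:390],None,fx=2.9,fy=2.9,interpolation=0))
s=arm.get_state();print(s['time_s'],s['tcp_pos'],s['tcp_rot'],s['grip_width'],s['force'])
E
```

```text
(0.56, -0.124, 0.09) [298.2254 191.6447]
(0.534, -0.124, 0.086) [297.9927 200.4825]
(0.539, -0.221, 0.082) [330.2331 199.536 ]
(0.539, -0.329, 0.082) [366.235  200.2317]
(0.528, 0.2785, 0.14) [157.5319 198.442 ]
(0.502, 0.2785, 0.136) [157.4655 207.7722]
(0.503, 0.1845, 0.132) [191.191  208.1258]
1.5 [ 0.2083 -0.5893  0.2309] [-0.      0.9856  0.1691  0.    ] 0.09113502960012596 [ 0.8959 -0.1358 -0.124 ]
```

View pics/t1.png

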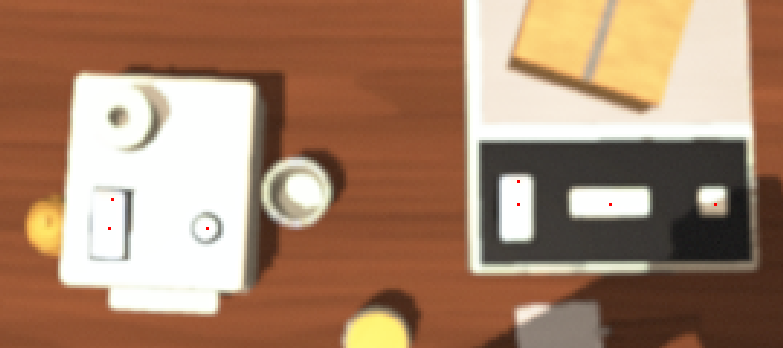

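View pics/s1.png

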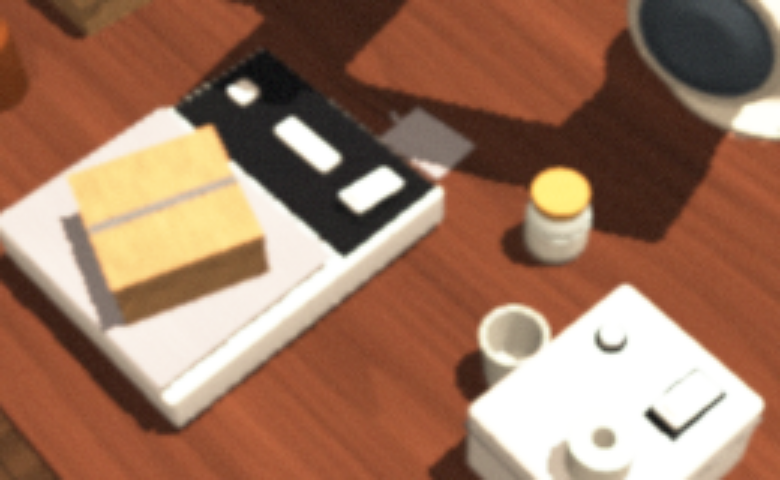

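The first pictures show the model dots sitting on both rockers (scale around 516,208, printer around 111,224 in the crop) and on the keys. The moves were refused and the arm hasn't moved, so I'll retry with full rows.

Request:
apply_moves --deltas '[{"dx": 0.0,"dy": 0.0,"dz": 0.0,"rx": 0.0,"ry": 0.0,"rz": 0.113,"hand": 0.0},{"dx": 0.0,"dy": 0.0,"dz": 0.0,"rx": 0.0,"ry": 0.0,"rz": 0.113,"hand": 0.0},{"dx": 0.0,"dy": 0.0,"dz": 0.0,"rx": 0.0,"ry": 0.0,"rz": 0.113,"hand": 0.0}]'

```text
time_s: 1.8
tcp_pos: [0.2083, -0.5893, 0.2309]
tcp_rot: [-0.0, 1.0, -0.002, -0.0]
force: [0.8, 0.2, -0.9]
grip_width: 0.0701
gripper_force: 0.0
```

Request:
apply_moves --deltas '[{"dx": 0.025,"dy": -0.033,"dz": 0,"rx": 0,"ry": 0,"rz": 0,"hand": 0},{"dx": 0.025,"dy": -0.033,"dz": 0,"rx": 0,"ry": 0,"rz": 0,"hand": 0},{"dx": 0.025,"dy": -0.033,"dz": 0,"rx": 0,"ry": 0,"rz": 0,"hand": 0},{"dx": 0.025,"dy": -0.033,"dz": 0,"rx": 0,"ry": 0,"rz": 0,"hand": 0},{"dx": 0.025,"dy": -0.033,"dz": 0,"rx": 0,"ry": 0,"rz": 0,"hand": 0},{"dx": 0.025,"dy": -0.033,"dz": 0,"rx": 0,"ry": 0,"rz": 0,"hand": 0},{"dx": 0.025,"dy": -0.033,"dz": 0,"rx": 0,"ry": 0,"rz": 0,"hand": 0},{"dx": 0.025,"dy": -0.033,"dz": 0,"rx": 0,"ry": 0,"rz": 0,"hand": 0}]'

```text
time_s: 2.6
tcp_pos: [0.4089, -0.3237, 0.2311]
tcp_rot: [0.0, 1.0, 0.0, 0.0]
force: [0.4, 0.1, 0.1]
grip_width: 0.0061
gripper_force: 0.0
```

Request:
apply_moves --deltas '[{"dx": 0.025,"dy": -0.033,"dz": 0,"rx": 0,"ry": 0,"rz": 0,"hand": 0},{"dx": 0.025,"dy": -0.033,"dz": 0,"rx": 0,"ry": 0,"rz": 0,"hand": 0},{"dx": 0.025,"dy": -0.033,"dz": 0,"rx": 0,"ry": 0,"rz": 0,"hand": 0},{"dx": 0.025,"dy": -0.033,"dz": 0,"rx": 0,"ry": 0,"rz": 0,"hand": 0},{"dx": 0.025,"dy": -0.033,"dz": 0,"rx": 0,"ry": 0,"rz": 0,"hand": 0},{"dx": 0.025,"dy": -0.033,"dz": 0,"rx": 0,"ry": 0,"rz": 0,"hand": 0},{"dx": 0,"dy": 0,"dz": 0,"rx": 0,"ry": 0,"rz": 0,"hand": 0}]'

```text
time_s: 3.3
tcp_pos: [0.5603, -0.1234, 0.2309]
tcp_rot: [-0.0, 1.0, 0.002, 0.001]
force: [-0.6, -0.4, -0.2]
grip_width: 0.0009
gripper_force: 0.0
```

Request:
apply_moves --deltas '[{"dx": 0,"dy": 0,"dz": 0.035,"rx": 0,"ry": 0,"rz": 0,"hand": 0},{"dx": 0,"dy": 0,"dz": 0.035,"rx": 0,"ry": 0,"rz": 0,"hand": 0},{"dx": 0,"dy": 0,"dz": 0.03,"rx": 0,"ry": 0,"rz": 0,"hand": 0},{"dx": 0,"dy": 0,"dz": 0.015,"rx": 0,"ry": 0,"rz": 0,"hand": 0},{"dx": 0,"dy": 0,"dz": 0.005,"rx": 0,"ry": 0,"rz": 0,"hand": 0},{"dx": 0,"dy": 0,"dz": 0.003,"rx": 0,"ry": 0,"rz": 0,"hand": 0},{"dx": 0,"dy": 0,"dz": 0,"rx": 0,"ry": 0,"rz": 0,"hand": 0}]'

```text
time_s: 4.0
tcp_pos: [0.5582, -0.1273, 0.1085]
tcp_rot: [0.0, 1.0, 0.0, 0.0]
force: [0.5, 0.0, 0.5]
grip_width: 0.0002
gripper_force: 0.0
```

Request:
apply_moves --deltas '[{"dx": 0,"dy": 0,"dz": 0.002,"rx": 0,"ry": 0,"rz": 0,"hand": 0},{"dx": 0,"dy": 0,"dz": 0.002,"rx": 0,"ry": 0,"rz": 0,"hand": 0},{"dx": 0,"dy": 0,"dz": 0.002,"rx": 0,"ry": 0,"rz": 0,"hand": 0},{"dx": 0,"dy": 0,"dz": 0,"rx": 0,"ry": 0,"rz": 0,"hand": 0}]'

```text
time_s: 4.4
tcp_pos: [0.5589, -0.1272, 0.1024]
tcp_rot: [0.0, 1.0, 0.0, 0.001]
force: [3.2, -0.6, 4.0]
grip_width: 0.0006
gripper_force: 1.9
```

Contact and turning. Continue down.

Request:
apply_moves --deltas '[{"dx": 0,"dy": 0,"dz": 0.001,"rx": 0,"ry": 0,"rz": 0,"hand": 0},{"dx": 0,"dy": 0,"dz": 0.001,"rx": 0,"ry": 0,"rz": 0,"hand": 0},{"dx": 0,"dy": 0,"dz": 0,"rx": 0,"ry": 0,"rz": 0,"hand": 0}]'

```text
time_s: 4.7
tcp_pos: [0.5591, -0.1272, 0.101]
tcp_rot: [0.0, 1.0, 0.0, 0.001]
force: [0.9, 1.3, 15.4]
grip_width: 0.0005
gripper_force: 8.0
```

Request:
apply_moves --deltas '[{"dx": 0,"dy": 0,"dz": 0.001,"rx": 0,"ry": 0,"rz": 0,"hand": 0},{"dx": 0,"dy": 0,"dz": 0,"rx": 0,"ry": 0,"rz": 0,"hand": 0}]'

```text
time_s: 4.9
tcp_pos: [0.5592, -0.1273, 0.1007]
tcp_rot: [0.0, 1.0, 0.0, 0.002]
force: [-1.1, 1.9, 28.5]
grip_width: 0.0003
gripper_force: 14.1
```

Stop reached (force jumped to 28 N at the expected height). Lift and go to the printer.

Request:
apply_moves --deltas '[{"dx": 0,"dy": 0,"dz": -0.03,"rx": 0,"ry": 0,"rz": 0,"hand": 0},{"dx": 0,"dy": 0,"dz": -0.04,"rx": 0,"ry": 0,"rz": 0,"hand": 0},{"dx": 0,"dy": 0,"dz": -0.04,"rx": 0,"ry": 0,"rz": 0,"hand": 0},{"dx": 0,"dy": -0.035,"dz": -0.02,"rx": 0,"ry": 0,"rz": 0,"hand": 0},{"dx": -0.003,"dy": -0.035,"dz": 0,"rx": 0,"ry": 0,"rz": 0,"hand": 0},{"dx": -0.003,"dy": -0.035,"dz": 0,"rx": 0,"ry": 0,"rz": 0,"hand": 0},{"dx": -0.003,"dy": -0.035,"dz": 0,"rx": 0,"ry": 0,"rz": 0,"hand": 0},{"dx": -0.003,"dy": -0.035,"dz": 0,"rx": 0,"ry": 0,"rz": 0,"hand": 0}]'

```text
time_s: 5.7
tcp_pos: [0.5451, 0.0493, 0.2288]
tcp_rot: [0.0, 1.0, 0.0, -0.0]
force: [1.0, 0.6, -0.2]
grip_width: 0.0008
gripper_force: 0.0
```

Request:
apply_moves --deltas '[{"dx": -0.003,"dy": -0.035,"dz": 0,"rx": 0,"ry": 0,"rz": 0,"hand": 0},{"dx": -0.003,"dy": -0.035,"dz": 0,"rx": 0,"ry": 0,"rz": 0,"hand": 0},{"dx": -0.003,"dy": -0.035,"dz": 0,"rx": 0,"ry": 0,"rz": 0,"hand": 0},{"dx": -0.003,"dy": -0.035,"dz": 0,"rx": 0,"ry": 0,"rz": 0,"hand": 0},{"dx": -0.003,"dy": -0.035,"dz": 0,"rx": 0,"ry": 0,"rz": 0,"hand": 0},{"dx": 0,"dy": 0,"dz": 0,"rx": 0,"ry": 0,"rz": 0,"hand": 0}]'

```text
time_s: 6.3
tcp_pos: [0.5297, 0.2264, 0.2287]
tcp_rot: [-0.0, 1.0, 0.002, -0.0]
force: [0.3, -0.6, -0.8]
grip_width: 0.0002
gripper_force: 0.0
```

```bash
python3 - <<'E'
from m import *
cv2.imwrite('pics/s2.png',cv2.resize(arm.grab_frame('scene')[110:310,110:370,::-1],None,fx=3,fy=3))
s=arm.get_state();print(s['time_s'],s['tcp_pos'],s['tcp_rot'],s['force'])
print(best('scene','scale_rocker_far'),best('scene','printer_rocker_far'))
E
```

```text
6.35 [0.5299 0.2246 0.2286] [ 0.0001  1.      0.0018 -0.0004] [-0.7151 -0.6032 -0.7615]
(array([ 0.5603, -0.1182,  0.0821]), 0.47) (array([0.5272, 0.2812, 0.1395]), 0.74)
```

View pics/s2.png

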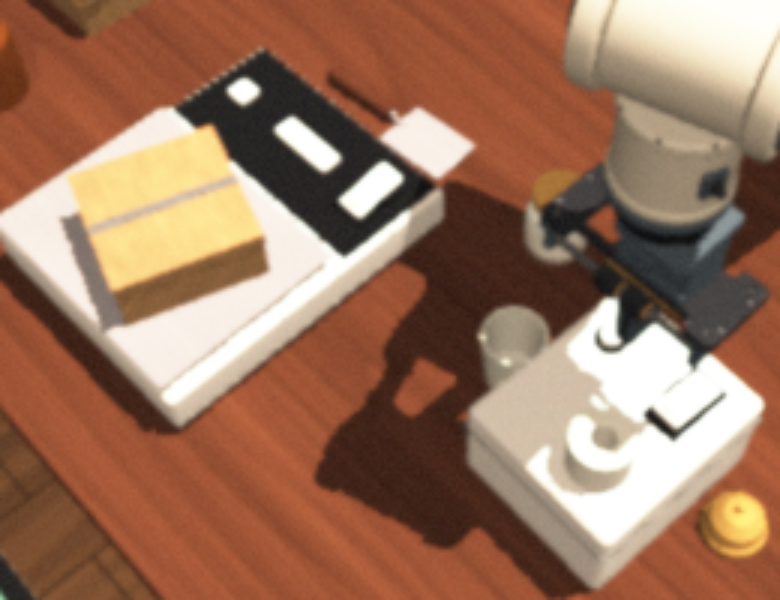

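The picture shows the scale rocker (370,190) with its far end now down (network z 0.082, was about 0.086–0.09). The fingers are short of the printer rocker (685,405), so I'll move the last 55 mm over and descend.

Request:
apply_moves --deltas '[{"dx": 0.002,"dy": -0.03,"dz": 0,"rx": 0,"ry": 0,"rz": 0,"hand": 0},{"dx": 0,"dy": -0.025,"dz": 0,"rx": 0,"ry": 0,"rz": 0,"hand": 0},{"dx": 0,"dy": 0,"dz": 0.03,"rx": 0,"ry": 0,"rz": 0,"hand": 0},{"dx": 0,"dy": 0,"dz": 0.02,"rx": 0,"ry": 0,"rz": 0,"hand": 0},{"dx": 0,"dy": 0,"dz": 0.01,"rx": 0,"ry": 0,"rz": 0,"hand": 0},{"dx": 0,"dy": 0,"dz": 0.008,"rx": 0,"ry": 0,"rz": 0,"hand": 0},{"dx": 0,"dy": 0,"dz": 0,"rx": 0,"ry": 0,"rz": 0,"hand": 0}]'

```text
time_s: 7.15
tcp_pos: [0.5326, 0.2773, 0.1605]
tcp_rot: [0.0, 1.0, -0.0, -0.0]
force: [-0.4, -0.4, 0.7]
grip_width: 0.0005
gripper_force: 0.0
```

Request:
apply_moves --deltas '[{"dx": 0,"dy": 0,"dz": 0.002,"rx": 0,"ry": 0,"rz": 0,"hand": 0},{"dx": 0,"dy": 0,"dz": 0.002,"rx": 0,"ry": 0,"rz": 0,"hand": 0},{"dx": 0,"dy": 0,"dz": 0.002,"rx": 0,"ry": 0,"rz": 0,"hand": 0},{"dx": 0,"dy": 0,"dz": 0.001,"rx": 0,"ry": 0,"rz": 0,"hand": 0},{"dx": 0,"dy": 0,"dz": 0,"rx": 0,"ry": 0,"rz": 0,"hand": 0}]'

```text
time_s: 7.65
tcp_pos: [0.5328, 0.2781, 0.1541]
tcp_rot: [-0.0, 1.0, 0.0, 0.0]
force: [1.3, -0.0, 2.2]
grip_width: 0.0005
gripper_force: 0.9
```

Request:
apply_moves --deltas '[{"dx": 0,"dy": 0,"dz": 0.001,"rx": 0,"ry": 0,"rz": 0,"hand": 0},{"dx": 0,"dy": 0,"dz": 0.001,"rx": 0,"ry": 0,"rz": 0,"hand": 0},{"dx": 0,"dy": 0,"dz": 0.001,"rx": 0,"ry": 0,"rz": 0,"hand": 0},{"dx": 0,"dy": 0,"dz": 0,"rx": 0,"ry": 0,"rz": 0,"hand": 0}]'

```text
time_s: 8.05
tcp_pos: [0.5331, 0.2781, 0.1512]
tcp_rot: [-0.0, 1.0, 0.0, 0.001]
force: [2.8, -1.1, 4.4]
grip_width: 0.0002
gripper_force: 2.8
```

Request:
apply_moves --deltas '[{"dx": 0,"dy": 0,"dz": 0.001,"rx": 0,"ry": 0,"rz": 0,"hand": 0},{"dx": 0,"dy": 0,"dz": 0,"rx": 0,"ry": 0,"rz": 0,"hand": 0}]'

```text
time_s: 8.25
tcp_pos: [0.5332, 0.2782, 0.1509]
tcp_rot: [-0.0, 1.0, 0.0, 0.001]
force: [0.9, -1.6, 14.8]
grip_width: 0.0005
gripper_force: 7.4
```

Request:
apply_moves --deltas '[{"dx": 0,"dy": 0,"dz": 0.001,"rx": 0,"ry": 0,"rz": 0,"hand": 0},{"dx": 0,"dy": 0,"dz": 0,"rx": 0,"ry": 0,"rz": 0,"hand": 0}]'

```text
time_s: 8.45
tcp_pos: [0.5333, 0.2782, 0.1506]
tcp_rot: [-0.0, 1.0, 0.0, 0.001]
force: [-2.3, -2.6, 26.5]
grip_width: 0.0001
gripper_force: 12.7
```

Printer rocker is on its stop. Lift and go to the bar key.

Request:
apply_moves --deltas '[{"dx": 0,"dy": 0,"dz": -0.03,"rx": 0,"ry": 0,"rz": 0,"hand": 0},{"dx": 0,"dy": 0,"dz": -0.04,"rx": 0,"ry": 0,"rz": 0,"hand": 0},{"dx": 0,"dy": 0.02,"dz": -0.015,"rx": 0,"ry": 0,"rz": 0,"hand": 0},{"dx": 0,"dy": 0.035,"dz": 0,"rx": 0,"ry": 0,"rz": 0,"hand": 0},{"dx": 0,"dy": 0.035,"dz": 0,"rx": 0,"ry": 0,"rz": 0,"hand": 0},{"dx": 0,"dy": 0.035,"dz": 0,"rx": 0,"ry": 0,"rz": 0,"hand": 0},{"dx": 0,"dy": 0.035,"dz": 0,"rx": 0,"ry": 0,"rz": 0,"hand": 0},{"dx": 0,"dy": 0.035,"dz": 0,"rx": 0,"ry": 0,"rz": 0,"hand": 0}]'

```text
time_s: 9.25
tcp_pos: [0.5321, 0.0817, 0.2337]
tcp_rot: [-0.0, 1.0, 0.001, -0.0]
force: [0.1, 0.3, -0.3]
grip_width: 0.0006
gripper_force: 0.0
```

Request:
apply_moves --deltas '[{"dx": 0,"dy": 0.035,"dz": 0,"rx": 0,"ry": 0,"rz": 0,"hand": 0},{"dx": 0,"dy": 0.035,"dz": 0,"rx": 0,"ry": 0,"rz": 0,"hand": 0},{"dx": 0,"dy": 0.035,"dz": 0,"rx": 0,"ry": 0,"rz": 0,"hand": 0},{"dx": 0,"dy": 0.035,"dz": 0,"rx": 0,"ry": 0,"rz": 0,"hand": 0},{"dx": 0,"dy": 0.035,"dz": 0,"rx": 0,"ry": 0,"rz": 0,"hand": 0},{"dx": 0,"dy": 0.035,"dz": 0,"rx": 0,"ry": 0,"rz": 0,"hand": 0},{"dx": 0,"dy": 0.035,"dz": 0,"rx": 0,"ry": 0,"rz": 0,"hand": 0},{"dx": 0,"dy": 0,"dz": 0,"rx": 0,"ry": 0,"rz": 0,"hand": 0}]'

```text
time_s: 10.05
tcp_pos: [0.5327, -0.1654, 0.2336]
tcp_rot: [0.0, 1.0, -0.001, -0.0]
force: [0.8, -0.7, -0.5]
grip_width: 0.0005
gripper_force: 0.0
```

```bash
python3 - <<'E'
from m import *
cv2.imwrite('pics/s3.png',cv2.resize(arm.grab_frame('scene')[110:310,110:370,::-1],None,fx=3,fy=3))
s=arm.get_state();print(s['time_s'],s['tcp_pos'],s['tcp_rot'],s['force'])
print(best('scene','printer_rocker_far'),best('scene','scale_rocker_far'),best('scene','bar_key_top'))
E
```

```text
10.1 [ 0.5325 -0.1635  0.2335] [-0.0002  1.     -0.0009 -0.0005] [-0.6247 -0.0222 -0.1186]
None (array([ 0.5624, -0.1221,  0.0769]), 0.47) (array([ 0.5386, -0.2181,  0.0831]), 0.53)
```

View pics/s3.png

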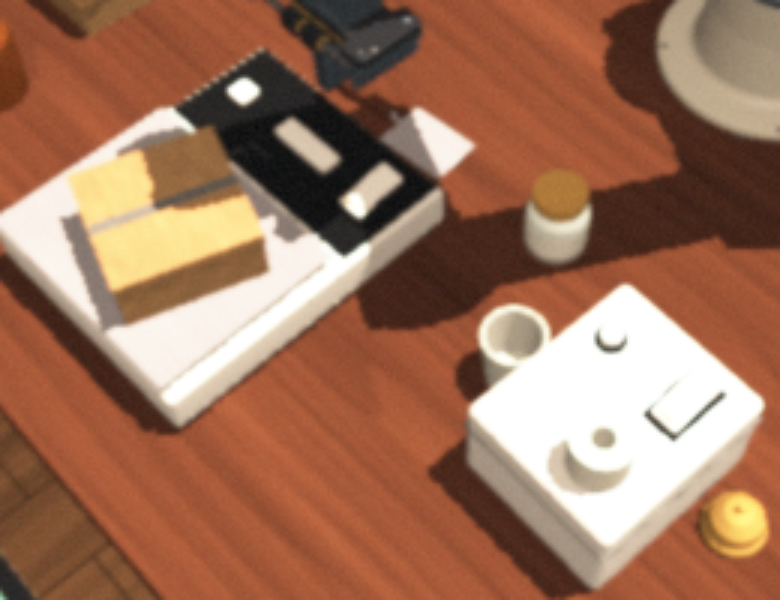

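The picture shows the printer rocker (685,408) with its far-end gap gone, the scale rocker (370,190) still on, and every loose thing where it stood. Now the bar key.

Request:
apply_moves --deltas '[{"dx": 0.006,"dy": 0.03,"dz": 0,"rx": 0,"ry": 0,"rz": 0,"hand": 0},{"dx": 0,"dy": 0.025,"dz": 0,"rx": 0,"ry": 0,"rz": 0,"hand": 0},{"dx": 0,"dy": 0,"dz": 0.035,"rx": 0,"ry": 0,"rz": 0,"hand": 0},{"dx": 0,"dy": 0,"dz": 0.035,"rx": 0,"ry": 0,"rz": 0,"hand": 0},{"dx": 0,"dy": 0,"dz": 0.03,"rx": 0,"ry": 0,"rz": 0,"hand": 0},{"dx": 0,"dy": 0,"dz": 0.02,"rx": 0,"ry": 0,"rz": 0,"hand": 0},{"dx": 0,"dy": 0,"dz": 0.01,"rx": 0,"ry": 0,"rz": 0,"hand": 0},{"dx": 0,"dy": 0,"dz": 0,"rx": 0,"ry": 0,"rz": 0,"hand": 0}]'

```text
time_s: 11.05
tcp_pos: [0.5386, -0.2159, 0.1031]
tcp_rot: [-0.001, 1.0, 0.001, -0.001]
force: [0.0, 0.3, 0.7]
grip_width: 0.0003
gripper_force: 0.0
```

Request:
apply_moves --deltas '[{"dx": 0,"dy": 0,"dz": 0.002,"rx": 0,"ry": 0,"rz": 0,"hand": 0},{"dx": 0,"dy": 0,"dz": 0.002,"rx": 0,"ry": 0,"rz": 0,"hand": 0},{"dx": 0,"dy": 0,"dz": 0.002,"rx": 0,"ry": 0,"rz": 0,"hand": 0},{"dx": 0,"dy": 0,"dz": 0.002,"rx": 0,"ry": 0,"rz": 0,"hand": 0},{"dx": 0,"dy": 0,"dz": 0,"rx": 0,"ry": 0,"rz": 0,"hand": 0}]'

```text
time_s: 11.55
tcp_pos: [0.5395, -0.2172, 0.0962]
tcp_rot: [0.0, 1.0, 0.0, 0.001]
force: [1.9, 0.8, 3.3]
grip_width: 0.0005
gripper_force: 1.5
```

Request:
apply_moves --deltas '[{"dx": 0,"dy": 0,"dz": 0.001,"rx": 0,"ry": 0,"rz": 0,"hand": 0},{"dx": 0,"dy": 0,"dz": 0.001,"rx": 0,"ry": 0,"rz": 0,"hand": 0},{"dx": 0,"dy": 0,"dz": 0.001,"rx": 0,"ry": 0,"rz": 0,"hand": 0},{"dx": 0,"dy": 0,"dz": 0,"rx": 0,"ry": 0,"rz": 0,"hand": 0}]'

```text
time_s: 11.95
tcp_pos: [0.5395, -0.2172, 0.0932]
tcp_rot: [0.0, 1.0, 0.0, 0.0]
force: [3.1, 1.0, 7.5]
grip_width: 0.0006
gripper_force: 3.6
```

Request:
apply_moves --deltas '[{"dx": 0,"dy": 0,"dz": 0.001,"rx": 0,"ry": 0,"rz": 0,"hand": 0},{"dx": 0,"dy": 0,"dz": 0,"rx": 0,"ry": 0,"rz": 0,"hand": 0},{"dx": 0,"dy": 0,"dz": 0,"rx": 0,"ry": 0,"rz": 0,"hand": 0}]'

```text
time_s: 12.25
tcp_pos: [0.5395, -0.2172, 0.093]
tcp_rot: [0.0, 1.0, 0.0, 0.001]
force: [-0.1, 4.2, 21.4]
grip_width: 0.0001
gripper_force: 10.9
```

Bar key is on its stop (tip 0.076 m, 21 N). Handing in.

```bash
python3 -c "
from m import *
print(arm.finish_job())"
```

```text
the job is handed in; nothing more can be done
None
```

I switched on the scale, then the printer, pressed the bar key right down, and handed the job in with the fingers still holding it (about 21 N at 12.25 s); every stop matched the expected height, but no verdict was returned.

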